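# Put the writing things back in their tray on the sideboard

## Robot

A 7-joint arm with a two-finger parallel gripper is mounted at the origin on the work surface. World frame = base frame: x ahead of the robot, y to its left, z up, the work surface at z = 0. Lengths are in m, angles in rad, forces in N, time in s.
With the tool pointing down it reaches from about 0.4 to 0.85 m from the base axis. Payload 10.4 kg.
Tool frame: the origin (TCP) lies between the finger pads; the fingertips stand 8 mm ahead of it and the grasp point (between the pads) lies 11 mm behind it; z points along the fingers, y is the line along which they close (so a half turn about z gives the same grasp; the last joint's range is limited). The gripper opens to 87 mm and grips with 3 to 60 N. Pads are 19 mm wide; open, the fingers measure 117 mm over their backs; the gripper's body (75 mm by 190 mm) begins 51 mm behind the grasp point.
Start: joints at [-1.225, 0.332, -0.065, 1.46, 0.022, 1.35, -0.088], TCP at [0.225, 0.583, 0.231] pointing down, gripper open.
Joint ranges: [-2.6, 2.6], [-0.5, 2.12], [-1.47, 1.34], [0.16, 2.42], [-1.27, 4.41], [0.06, 2.06], [-2.6, 2.6]. Speed limits (rad/s): [2.22, 2.22, 2.79, 2.79, 3.14, 3.14, 3.14].

## Interface

Orientations are given as a rotation vector (axis times angle).
In Python, from rig import robot gives the robot as it stands. The module is installed in compiled form; this text tells all that it offers.
- The arm moves only by the tool carry_out, never from a script. Its argument "increments" is a list of rows, each an object of numbers: "fingers": the closure, from -1 (fully open) to 1 (shut); "x", "y", "z": the shift along the tool's x, y, z in mm; "wx", "wy", "wz": the turn, a rotation vector about the tool's x, y, z in rad. A call has exactly 8 rows; each row is the pose to reach, as a shift and turn from the pose commanded when the call began, along the tool's axes at that moment; what a row does not reach only later rows make up. A row lasts 1/10 s, in which the tool goes at most 50 mm and 8.59 degrees, less where a joint would pass 70% of its speed; a pose out of reach is approached as far as the arm can. A call with a gripper value outside its range is refused whole. The fingers move at their own pace and stop on an object; "force" is the grip in N (left out, the last holds). Time passes only in rows, so rows that repeat a pose let the fingers close, or fill a call up. It gives the time, the measured TCP pose, the force, the opening and the grip force at its end, in the units of the state.
- robot.get_state(): the state, without advancing time (a new reading comes with each control period).
- robot.camera(name): name is "scene" or "top" or "wrist"; returns (picture, depth): 480x640x3 uint8, red, green, blue; 480x640 float32, m along the optical axis (not along the pixel's ray), 0 where there is no reading.
- robot.camera_params(name): a dict with "fx", "fy", "cx", "cy" (pixels), "k1" (the pictures are not rectified: a ray, as slopes to the right and down, at radius r is drawn at 1 + k1 r^2 times it, then the intrinsics apply), "cam_to_world" (4x4, takes a point from camera to world coordinates). Camera axes: x right, y up, looking along -z (the intrinsics and any distortion apply to the point x, -y, -z); pixel columns grow to the right and rows downward; lengths in m; the calibration is good to about 2 mm. A picture is of the moment at which its call begins: read the wrist's pose just before it. camera_params takes no time and is no camera call; for the wrist camera it gives the pose at the moment of the call.
- robot.hand_in(): hands the job in; it is judged then, once.
Trained networks look in the newest picture that a camera, given by its name, has taken for a name from the list of things; names that differ only in an ending like _2 or _b are one class to them, and where a whole thing is asked for, a point or a joint stands for the part that bears it (a point fixed in the world has none). Each returns a list of dicts, best first, with "score" (0 to 1); they miss things now and then, are a little off and sometimes report something else, mostly with a low value. They report only what shows in the picture. A call takes as long as a camera call. They do not tell look-alikes from the thing itself.
- robot.look_for(camera, label): "position" ([column, row] in pixels, amid what is visible of it).
- robot.spot_point(camera, label): "position" ([column, row] in pixels: a listed point, or the origin of a listed thing).
The state is a dict: "t": time; "joints": joint angles; "qvel": joint speeds; "tau": joint torques, N m; "tool_pos": TCP position; "orientation": TCP orientation; "wrist_force": force on the tool from outside, world axes, zero at the start; "torque": the same for the moment, N m; "finger_gap": finger opening in m; "gripper_force": force on a finger pad.
Only numpy, scipy, OpenCV 4.12 (cv2) and the standard library are available. Lean on these libraries where they do the work, as an engineer would, in place of code of your own. Each camera call takes 0.05 s, during which the arm holds its last target. There are 200 camera calls.

## Task

Tidy the writing things into the wooden tray, each in its own dish: the marker flat in the long narrow recess, the stapler upright on its base in the long wide recess, the roll of tape flat over the short post, and the eraser flat in the short narrow recess, each resting on the floor of its dish. Leave the candle lighter and the napkin ring, which only look alike, where they lie.

Things in the scene. Friction and masses are not known exactly. Their poses are not given: they have to be found in the camera images.
- marker: a thick square-barrelled marker pen lying down, white barrel and black cap, 120 mm long (along its x axis, cap towards +x), 20 mm wide (y) and 20 mm high, 40 g. Origin: centre of its underside, z up.
- stapler: a black desk stapler standing on its base, 115 mm long (its x axis, mouth towards +x), base 34 mm wide (y) and 8 mm high; the arm on top is 22 mm wide, 108 mm long, from 24 to 43 mm above the underside (43 mm is its full height), centred over the base, 160 g. Origin: centre of its underside, z up.
- tape: a roll of beige tape lying flat, outer diameter 56 mm, hole 36 mm, 24 mm high (wall 10 mm thick), 60 g. Origin: centre of the hole at its underside, z up.
- eraser: a thick white eraser in a brown card sleeve, 56 mm long (its x axis) x 24 mm wide (y) x 20 mm high, 30 g. Origin: centre of its underside, z up. (A matchbox, 53 x 36 x 15 mm, wider, lower and with dark sides, lies about too; it is not the eraser.)
- lighter: NOT to be moved: a stick lighter for candles, lying down; white handle 80 x 20 x 18 mm with a thin steel nozzle (8 mm thick) on its +x end, 144 mm long over all. Origin: underside, 65 mm from the handle's end and 79 mm from the nozzle's tip, z up.
- napkin_ring: NOT to be moved: a thin-walled wooden napkin ring standing on its rim, outer diameter 46 mm, wall 3 mm, 36 mm high (narrower, taller and thinner-walled than the tape). Origin: centre of its underside.
- marker_dish: the marker's dish: pale grey with a dark floor, fixed, 144 (x) x 80 (y) x 12 mm high; one of four dishes side by side (82 mm apart along y, any order) in a wooden tray with a 16 mm rim. Origin: centre of its underside, 6 mm above the table; floor 4 mm above the origin, rim 8 mm above the floor. It has a long narrow recess in its middle, 136 mm (x) x 44 mm (y).
- stapler_dish: the stapler's dish: pale grey with a dark floor, fixed, 144 (x) x 80 (y) x 12 mm high; one of four dishes side by side (82 mm apart along y, any order) in a wooden tray with a 16 mm rim. Origin: centre of its underside, 6 mm above the table; floor 4 mm above the origin, rim 8 mm above the floor. It has a long wide recess that takes nearly the whole dish, 136 mm (x) x 70 mm (y).
- tape_dish: the tape's dish: pale grey with a dark floor, fixed, 144 (x) x 80 (y) x 12 mm high; one of four dishes side by side (82 mm apart along y, any order) in a wooden tray with a 16 mm rim. Origin: centre of its underside, 6 mm above the table; floor 4 mm above the origin, rim 8 mm above the floor. It has a nearly square recess in its middle, 74 mm (x) x 72 mm (y), with an upright post of 18 mm diameter in its centre, standing 14 mm above the floor.
- eraser_dish: the eraser's dish: pale grey with a dark floor, fixed, 144 (x) x 80 (y) x 12 mm high; one of four dishes side by side (82 mm apart along y, any order) in a wooden tray with a 16 mm rim. Origin: centre of its underside, 6 mm above the table; floor 4 mm above the origin, rim 8 mm above the floor. It has a short narrow recess in its middle, 84 mm (x) x 44 mm (y), with no post.
Things that resemble listed ones, but are neither listed nor needed, are in the scene too. Of the things that look like the tape, take the one that is farthest to the robot's right at the start.

How it is judged:
At the end, for the whole second after the job is handed in: Each thing rests, upright within 0.12 rad and still, on the floor of its dish (origins 1 to 8 mm apart in height), its centre off the dish's by at most (along, across, mm): marker 15, 16; stapler 18, 22; tape 13, 13, over the post; eraser 20, 16. Lighter and napkin ring within 30 mm of their starts (x of marker in the frame of marker_dish between -0.015 and 0.015 m and y of marker in the frame of marker_dish between -0.016 and 0.016 m and z of marker in the frame of marker_dish between 0.001 and 0.008 m and angle between each of marker, stapler, tape, eraser's own z axis and vertical below 0.12 rad and linear speed of each of marker, stapler, tape, eraser below 0.02 m/s and x of stapler in the frame of stapler_dish between -0.018 and 0.018 m and y of stapler in the frame of stapler_dish between -0.022 and 0.022 m and z of stapler in the frame of stapler_dish between 0.001 and 0.008 m and x of tape in the frame of tape_dish between -0.013 and 0.013 m and y of tape in the frame of tape_dish between -0.013 and 0.013 m and z of tape in the frame of tape_dish between 0.001 and 0.008 m and x of eraser in the frame of eraser_dish between -0.02 and 0.02 m and y of eraser in the frame of eraser_dish between -0.016 and 0.016 m and z of eraser in the frame of eraser_dish between 0.001 and 0.008 m and distance of each of lighter, napkin_ring from where it was at the start of the episode below 0.03 m); the robot touches nothing.
It fails at once if the candle lighter is moved by more than 40 mm (distance of lighter from where it was at the start of the episode above 0.04 m).
It fails at once if the napkin ring is moved by more than 40 mm (distance of napkin_ring from where it was at the start of the episode above 0.04 m).
It also fails if it takes over 118 s, if anything falls off the work surface, if the arm or the gripper's body presses on something with over 40 N, if the wrist force passes 120 N, or if a joint passes its speed limit or range.

## Working session

There is one attempt and no reset: what is moved stays moved. The work goes in short steps, Python scripts to look and compute and a tool call to move; the robot and the scene stay as the last step left them, time stands still between calls to the robot, and variables do not carry over. Pictures are saved under pics/ and viewed, at most 14 in all, crops included, and the job is handed in when it is done.

Besides the shell and the picture viewer there is one more tool, called after "Request:" as a command line: name --argument value ..., lists and objects as JSON in quotes. carry_out: Moves the arm, as the interface text tells. Its arguments: {"type":"object","properties":{"increments":{"type":"array"},"force":{"type":"number"}},"required":["increments"]}

```bash
mkdir -p pics; cat > h.py <<'E'
import numpy as np, cv2
from rig import robot
from scipy.spatial.transform import Rotation as R
def undist(P,uv):
    K=np.array([[P['fx'],0,P['cx']],[0,P['fy'],P['cy']],[0,0,1.]])
    return cv2.undistortPoints(np.array(uv,float).reshape(-1,1,2),K,np.array([P['k1'],0,0,0.])).reshape(-1,2)
def world(P,uv,d):
    s=undist(P,uv); d=np.asarray(d,float).reshape(-1,1)
    c=np.hstack([s*d*[1,-1],-d]); T=np.array(P['cam_to_world'])
    return c@T[:3,:3].T+T[:3,3]
def onplane(P,uv,z):
    s=undist(P,uv); T=np.array(P['cam_to_world'])
    r=np.c_[s*[1,-1],-np.ones(len(s))]@T[:3,:3].T
    return T[:3,3]+r*((z-T[2,3])/r[:,2:])
def cloud(P,depth):
    v,u=np.mgrid[0:480,0:640]
    return world(P,np.c_[u.ravel(),v.ravel()],depth.ravel()).reshape(480,640,3)
def shot(cam,name):
    P=robot.camera_params(cam); im,d=robot.camera(cam)
    cv2.imwrite(f'pics/{name}.png',im[:,:,::-1]); np.savez(f'pics/{name}.npz',im=im,d=d,**{k:np.array(v) for k,v in P.items()})
    return P,im,d
E
python3 - <<'E'
from h import *
s=robot.get_state(); print(s['tool_pos'],s['orientation'],s['t'])
for cam in ['top','scene']:
    P,im,d=shot(cam,cam+'0')
    print(cam,P['fx'],P['k1'],np.array(P['cam_to_world'])[:3,3])
    for l in ['marker','stapler','tape','eraser','lighter','napkin_ring','marker_dish','stapler_dish','tape_dish','eraser_dish']:
        for r in robot.spot_point(cam,l)[:4]:
            u,v=r['position']; z=d[min(479,int(v)),min(639,int(u))]
            print(l,round(r['score'],2),np.round([u,v]),np.round(world(P,[[u,v]],[z])[0],3))
E
```

```text
[0.22520613 0.582611   0.22972451] [-5.76003147e-01 -3.08815295e+00  2.26113825e-03] 0.0
top 441.98168926125453 -0.01583959822523036 [0.42967921 0.01500647 1.02391311]
marker 0.91 [458. 234.] [ 0.633 -0.317  0.022]
marker 0.5 [347. 312.] [ 0.453 -0.059  0.001]
stapler 0.88 [400. 238.] [ 0.625 -0.185  0.009]
tape 0.89 [388. 302.] [ 0.476 -0.155  0.002]
tape 0.71 [273. 198.] [0.72  0.114 0.002]
tape 0.67 [300. 168.] [0.798 0.05  0.002]
tape 0.6 [316. 201.] [0.714 0.012 0.001]
eraser 0.8 [477. 307.] [ 0.463 -0.352  0.021]
lighter 0.9 [344. 243.] [ 0.609 -0.053  0.019]
lighter 0.58 [213. 265.] [0.559 0.248 0.012]
napkin_ring 0.45 [346. 314.] [ 0.449 -0.059  0.002]
marker_dish 0.78 [178. 264.] [0.561 0.33  0.011]
stapler_dish 0.97 [284. 262.] [0.566 0.086 0.011]
stapler_dish 0.58 [181. 263.] [0.563 0.323 0.01 ]
tape_dish 0.87 [250. 266.] [0.556 0.162 0.024]
tape_dish 0.29 [476. 307.] [ 0.464 -0.348  0.023]
eraser_dish 0.86 [216. 265.] [0.558 0.242 0.012]
eraser_dish 0.57 [344. 243.] [ 0.611 -0.053  0.017]
scene 559.9913146336834 -0.0653890820128837 [ 1.38396802 -0.32074353  0.90553688]
marker 0.69 [168. 316.] [ 0.645 -0.328  0.019]
stapler 0.95 [231. 294.] [ 0.66  -0.2    0.039]
stapler 0.63 [338. 231.] [0.558 0.086 0.01 ]
tape 0.75 [227. 244.] [ 0.502 -0.16   0.02 ]
tape 0.63 [385. 277.] [0.721 0.121 0.   ]
eraser 0.65 [140. 266.] [ 0.487 -0.351  0.02 ]
eraser 0.15 [226. 238.] [ 0.464 -0.152 -0.001]
lighter 0.75 [292. 276.] [ 0.64  -0.06   0.008]
marker_dish 0.95 [429. 203.] [0.565 0.326 0.012]
marker_dish 0.2 [372. 223.] [0.564 0.173 0.004]
stapler_dish 0.77 [338. 231.] [0.56  0.087 0.01 ]
tape_dish 0.84 [368. 223.] [0.565 0.161 0.01 ]
tape_dish 0.62 [263. 225.] [ 0.476 -0.065  0.016]
eraser_dish 0.57 [399. 217.] [0.573 0.241 0.005]
eraser_dish 0.18 [138. 264.] [ 0.478 -0.354  0.02 ]
```

View pics/top0.png

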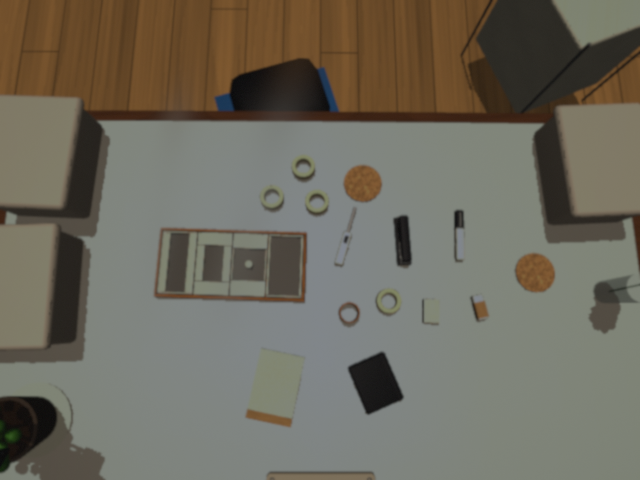

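View pics/scene0.png

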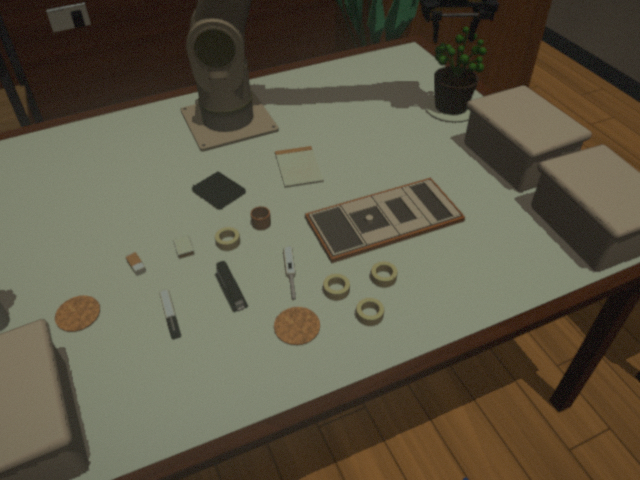

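The top view shows the tray at (232,265), with dishes from left to right marker, eraser, tape (post at 249,265) and stapler. The marker is at (460,236), the stapler (402,240), the rightmost tape roll (388,301) and the eraser (480,307). The matchbox (430,311), napkin ring (349,313) and lighter (346,237) lie close by. The scene view agrees with this layout.

```bash
cat > meas.py <<'E'
from h import *
def load(n):
    f=np.load(f'pics/{n}.npz'); P={k:f[k] for k in f.files}; return P,f['im'],f['d']
exp={'marker':(.633,-.317),'stapler':(.625,-.185),'tape':(.476,-.155),'eraser':(.463,-.352),'lighter':(.62,-.055),'ring':(.452,-.06),'matchbox':(.455,-.245),'tapeB':(.72,.114)}
for n in ['top0','scene0']:
    P,im,d=load(n); C=cloud(P,d)
    tb=C[(d>0)&(abs(C[...,0]-.5)<.1)&(abs(C[...,1]+.45)<.03)]; print(n,'table z',np.median(tb[:,2]).round(4))
    for k,e in exp.items():
        h=C[...,2]-np.median(tb[:,2])
        m=((d>0)&(h>.008)&(h<.07)&(np.hypot(C[...,0]-e[0],C[...,1]-e[1])<.095)).astype(np.uint8)
        nl,L=cv2.connectedComponents(m)
        best=min(range(1,nl),key=lambda i:np.linalg.norm(C[L==i][:,:2].mean(0)-e)if (L==i).sum()>15 else 9)
        p=C[L==best]; top=np.percentile(p[:,2],90)
        r=cv2.minAreaRect((p[:,:2]*1000).astype(np.float32))
        print(k,len(p),'z',top.round(4),'c',np.round(r[0],1),'size',np.round(r[1],1),'ang',round(r[2],1))
    # tray
    h=C[...,2]
    m=(d>0)&(h>.012)&(h<.03)&(C[...,1]>.02)&(C[...,1]<.40)&(abs(C[...,0]-.56)<.1)
    r=cv2.minAreaRect((C[m][:,:2]*1000).astype(np.float32)); print('tray',np.round(r[0],1),np.round(r[1],1),r[2],np.percentile(C[m][:,2],[5,50,95]).round(4))
P,im,d=load('top0')
a=cv2.resize(im[220:310,150:310],None,fx=5,fy=5,interpolation=3); b=cv2.resize(im[200:330,330:490],None,fx=5,fy=5,interpolation=3)[:600]
cv2.imwrite('pics/tray.png',a[:,:,::-1])
cv2.imwrite('pics/obj.png',cv2.resize(b,(700,525))[:,:,::-1])
E
python3 meas.py
```

```text
top0 table z 0.0017
marker 459 z 0.0224 c [ 631.9 -323.8] size [ 22.5 117.6] ang 87.4
stapler 541 z 0.0451 c [ 619.3 -187.7] size [115.   27.4] ang 3.1
tape 322 z 0.0266 c [ 479.4 -151.1] size [53.7 53.7] ang 0.5
eraser 310 z 0.0227 c [ 465.8 -359.6] size [55.9 26.2] ang 11.5
lighter 368 z 0.0202 c [628.7 -59.1] size [ 19.8 142.8] ang 73.3
ring 117 z 0.0379 c [452.3 -61.7] size [44.4 43.6] ang 89.7
matchbox 404 z 0.0175 c [ 457.3 -249.2] size [37.2 53.7] ang 88.6
tapeB 303 z 0.0261 c [718.1 116.6] size [54.  53.9] ang 1.6
tray [561.2 207.5] [343.  159.1] 88.22501373291016 [0.0125 0.0174 0.021 ]
scene0 table z 0.0014
marker 505 z 0.0223 c [ 632.3 -323.9] size [ 20.7 121.8] ang 87.6
stapler 591 z 0.0437 c [ 619.8 -193.6] size [113.7  27.9] ang 4.6
tape 362 z 0.0249 c [ 481.9 -153.5] size [54.2 57.1] ang 70.7
eraser 250 z 0.0215 c [ 466.3 -361.1] size [57.4 25.5] ang 12.3
lighter 337 z 0.0196 c [631.2 -60.8] size [ 20.1 147.6] ang 73.6
ring 330 z 0.0352 c [453.2 -62.8] size [44.8 49. ] ang 58.9
matchbox 283 z 0.0166 c [ 456.9 -250.3] size [34.7 61.7] ang 87.8
tapeB 408 z 0.025 c [722.4 115.5] size [54.7 56.7] ang 42.3
tray [562.8 206.1] [344.8 165.8] 88.44770812988281 [0.0126 0.0166 0.0203]
```

View pics/tray.png

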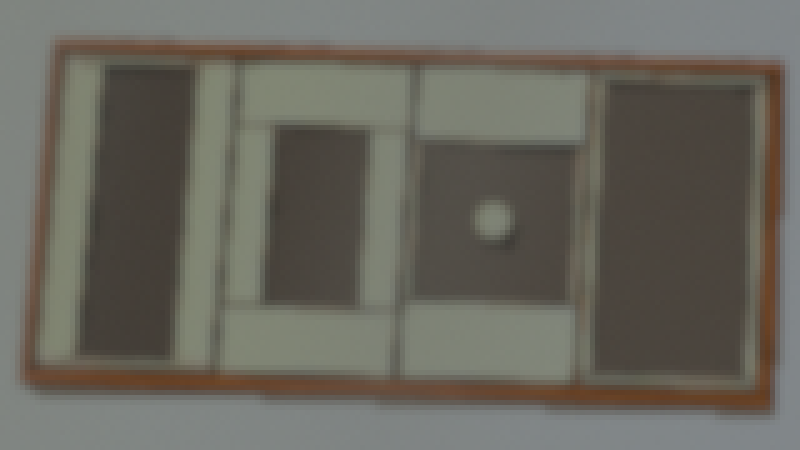

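View pics/obj.png

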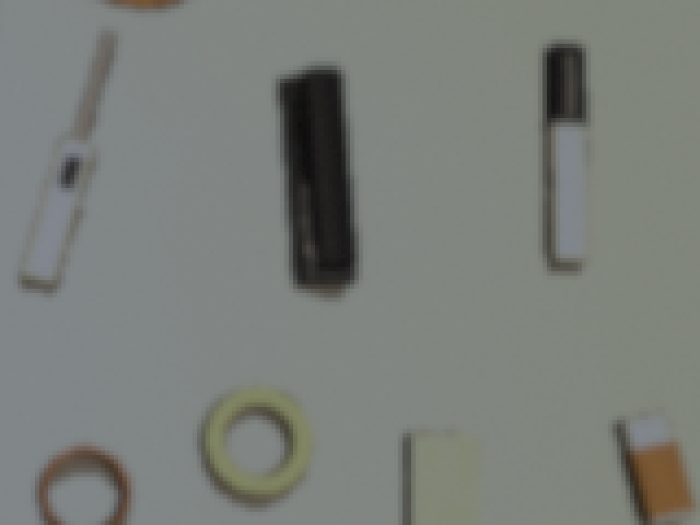

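The tray crop confirms the dish order, with the post at crop (493,220), and the object crop confirms the things' shapes and directions. I'll move towards the tray for a wrist look first.

```bash
cat > go.py <<'E'
import sys
from h import *
# args: x,y,z,yaw(closing-axis deg; tool y) ... world targets in m -> increments from the present pose
def inc(targets):
    s=robot.get_state(); p=np.array(s['tool_pos']); M=R.from_rotvec(s['orientation'])
    print('t',round(s['t'],2),'pos',p.round(4),'closing',round(np.degrees(np.arctan2(*M.as_matrix()[[1,0],1])),1),'j',np.round(s['joints'],2),'gap',round(s['finger_gap'],4))
    for x,y,z,a in targets:
        a=np.radians(a); Y=[np.cos(a),np.sin(a),0]; Z=[0,0,-1]; X=np.cross(Y,Z)
        T=R.from_matrix(np.array([X,Y,Z]).T)
        print((x,y,z),'->',np.round(M.inv().apply(np.array([x,y,z])-p)*1000,1),'w',np.round((M.inv()*T).as_rotvec(),3))
if __name__=='__main__': inc([tuple(map(float,a.split(','))) for a in sys.argv[1:]])
E
python3 go.py .5,.21,.33,88 .633,-.323,.2,88
```

```text
t 1.1 pos [0.2253 0.583  0.2306] closing 68.9 j [-1.22  0.33 -0.06  1.46  0.02  1.35 -0.09] gap 0.0871
(0.5, 0.21, 0.33) -> [-390.7 -248.9  -99.5] w [ 0.    -0.    -0.334]
(0.633, -0.323, 0.2) -> [-706.9 -698.1   30.5] w [ 0.    -0.    -0.334]
```

Request:
carry_out --increments '[{"x":-391,"y":-249,"z":-99,"wz":-0.334},{"x":-391,"y":-249,"z":-99,"wz":-0.334},{"x":-391,"y":-249,"z":-99,"wz":-0.334},{"x":-391,"y":-249,"z":-99,"wz":-0.334},{"x":-391,"y":-249,"z":-99,"wz":-0.334},{"x":-391,"y":-249,"z":-99,"wz":-0.334},{"x":-391,"y":-249,"z":-99,"wz":-0.334},{"x":-391,"y":-249,"z":-99,"wz":-0.334}]'

```text
invalid input at $.increments[0]: expected keys fingers, x, y, z, wx, wy, wz
```

```bash
python3 go.py .5,.21,.33,88 .633,-.323,.2,88
```

```text
t 1.1 pos [0.2253 0.583  0.2306] closing 68.9 j [-1.22  0.33 -0.06  1.46  0.02  1.35 -0.09] gap 0.0871
(0.5, 0.21, 0.33) -> [-390.7 -248.9  -99.5] w [ 0.    -0.    -0.334]
(0.633, -0.323, 0.2) -> [-706.9 -698.1   30.5] w [ 0.    -0.    -0.334]
```

All keys are required.

Request:
carry_out --increments '[{"fingers":-1,"x":-391,"y":-249,"z":-99,"wx":0,"wy":0,"wz":-0.334},{"fingers":-1,"x":-391,"y":-249,"z":-99,"wx":0,"wy":0,"wz":-0.334},{"fingers":-1,"x":-391,"y":-249,"z":-99,"wx":0,"wy":0,"wz":-0.334},{"fingers":-1,"x":-391,"y":-249,"z":-99,"wx":0,"wy":0,"wz":-0.334},{"fingers":-1,"x":-391,"y":-249,"z":-99,"wx":0,"wy":0,"wz":-0.334},{"fingers":-1,"x":-391,"y":-249,"z":-99,"wx":0,"wy":0,"wz":-0.334},{"fingers":-1,"x":-391,"y":-249,"z":-99,"wx":0,"wy":0,"wz":-0.334},{"fingers":-1,"x":-391,"y":-249,"z":-99,"wx":0,"wy":0,"wz":-0.334}]'

```text
t: 1.9
tool_pos: [0.4576, 0.267, 0.3146]
orientation: [0.055, 3.141, 0.001]
wrist_force: [1.1, 1.1, -0.0]
finger_gap: 0.0868
gripper_force: 0.0
```

```bash
python3 go.py .5,.21,.33,88 .633,-.323,.2,88
```

```text
t 1.9 pos [0.4576 0.267  0.3146] closing 88.0 j [-0.76  0.08  0.16  1.58 -0.01  1.47  0.93] gap 0.0868
(0.5, 0.21, 0.33) -> [-44.4 -55.5 -15.4] w [0.001 0.    0.   ]
(0.633, -0.323, 0.2) -> [-195.7 -583.6  114.3] w [0.001 0.    0.   ]
```

Request:
carry_out --increments '[{"fingers":-1,"x":-44,"y":-55,"z":-15,"wx":0,"wy":0,"wz":0},{"fingers":-1,"x":-44,"y":-55,"z":-15,"wx":0,"wy":0,"wz":0},{"fingers":-1,"x":-44,"y":-55,"z":-15,"wx":0,"wy":0,"wz":0},{"fingers":-1,"x":-44,"y":-55,"z":-15,"wx":0,"wy":0,"wz":0},{"fingers":-1,"x":-44,"y":-55,"z":-15,"wx":0,"wy":0,"wz":0},{"fingers":-1,"x":-44,"y":-55,"z":-15,"wx":0,"wy":0,"wz":0},{"fingers":-1,"x":-44,"y":-55,"z":-15,"wx":0,"wy":0,"wz":0},{"fingers":-1,"x":-44,"y":-55,"z":-15,"wx":0,"wy":0,"wz":0}]'

```text
t: 2.7
tool_pos: [0.4985, 0.2129, 0.3288]
orientation: [-0.053, -3.141, -0.0]
wrist_force: [-0.1, 0.2, 0.5]
finger_gap: 0.0869
gripper_force: 0.0
```

```bash
python3 - <<'E'
from h import *
P,im,d=shot('wrist','w1'); print(np.array(P['cam_to_world']).round(3).tolist())
C=cloud(P,d); h=C[...,2]
m=(d>0)&(h>.012)&(h<.028)&(C[...,1]>.02)&(C[...,1]<.40)&(abs(C[...,0]-.56)<.1)
r=cv2.minAreaRect((C[m][:,:2]*1000).astype(np.float32)); print('tray',np.round(r[0],1),np.round(r[1],1),r[2])
for l in ['marker_dish','stapler_dish','tape_dish','eraser_dish']:
    for q in robot.spot_point('wrist',l)[:2]:
        print(l,round(q['score'],2),np.round(q['position']),onplane(P,[q['position']],.010).round(4))
E
python3 go.py .633,-.323,.2,88
```

```text
[[0.034, -0.964, -0.265, 0.427], [0.999, 0.033, 0.008, 0.215], [0.001, -0.265, 0.964, 0.483], [0.0, 0.0, 0.0, 1.0]]
tray [561.8 206.8] [342.4 160. ] 88.25606536865234
marker_dish 0.8 [400. 236.] [[0.5654 0.3239 0.01  ]]
stapler_dish 0.91 [214. 236.] [[0.5565 0.0835 0.01  ]]
tape_dish 0.77 [282. 235.] [[0.5588 0.171  0.01  ]]
eraser_dish 0.8 [340. 237.] [[0.5646 0.2467 0.01  ]]
t 2.95 pos [0.4988 0.2124 0.3289] closing 88.0 j [-0.68  0.11  0.22  1.53 -0.02  1.51  1.07] gap 0.0871
(0.633, -0.323, 0.2) -> [-152.7 -530.4  128.8] w [0. 0. 0.]
```

View pics/w1.png

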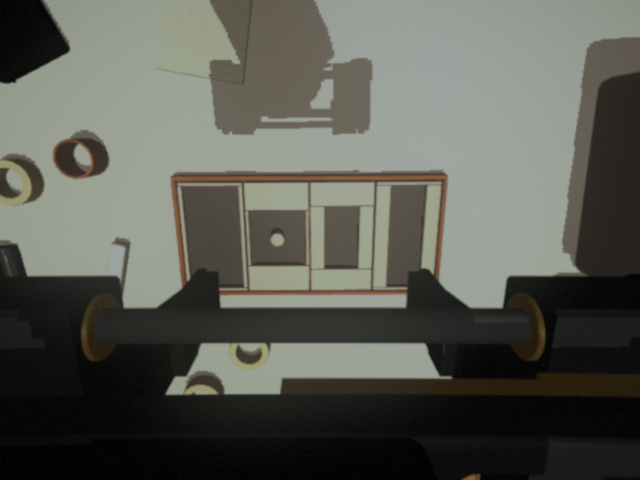

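The wrist view shows all four dishes in the order expected, with the post at (277,240) and the tray pose within 1 mm of the top view's. On to the marker.

Request:
carry_out --increments '[{"fingers":-0.3,"x":-130,"y":-530,"z":80,"wx":0,"wy":0,"wz":0},{"fingers":-0.3,"x":-130,"y":-530,"z":80,"wx":0,"wy":0,"wz":0},{"fingers":-0.3,"x":-130,"y":-530,"z":80,"wx":0,"wy":0,"wz":0},{"fingers":-0.3,"x":-130,"y":-530,"z":80,"wx":0,"wy":0,"wz":0},{"fingers":-0.3,"x":-130,"y":-530,"z":80,"wx":0,"wy":0,"wz":0},{"fingers":-0.3,"x":-130,"y":-530,"z":80,"wx":0,"wy":0,"wz":0},{"fingers":-0.3,"x":-130,"y":-530,"z":80,"wx":0,"wy":0,"wz":0},{"fingers":-0.3,"x":-130,"y":-530,"z":80,"wx":0,"wy":0,"wz":0}]'

```text
t: 3.75
tool_pos: [0.5799, -0.1769, 0.2708]
orientation: [0.054, 3.14, 0.0]
wrist_force: [-0.1, 0.8, 0.6]
finger_gap: 0.0568
gripper_force: 0.0
```

```bash
python3 go.py .625,-.323,.26,87.4
```

```text
t 3.75 pos [ 0.5799 -0.1769  0.2708] closing 88.0 j [-0.2   0.29  0.53  1.48 -0.15  1.41  1.87] gap 0.0568
(0.625, -0.323, 0.26) -> [ -50.1 -144.5   10.8] w [0.    0.001 0.011]
```

Request:
carry_out --increments '[{"fingers":-0.3,"x":-50,"y":-145,"z":11,"wx":0,"wy":0,"wz":0.011},{"fingers":-0.3,"x":-50,"y":-145,"z":11,"wx":0,"wy":0,"wz":0.011},{"fingers":-0.3,"x":-50,"y":-145,"z":11,"wx":0,"wy":0,"wz":0.011},{"fingers":-0.3,"x":-50,"y":-145,"z":11,"wx":0,"wy":0,"wz":0.011},{"fingers":-0.3,"x":-50,"y":-145,"z":11,"wx":0,"wy":0,"wz":0.011},{"fingers":-0.3,"x":-50,"y":-145,"z":11,"wx":0,"wy":0,"wz":0.011},{"fingers":-0.3,"x":-50,"y":-145,"z":11,"wx":0,"wy":0,"wz":0.011},{"fingers":-0.3,"x":-50,"y":-145,"z":11,"wx":0,"wy":0,"wz":0.011}]'

```text
t: 4.55
tool_pos: [0.625, -0.3202, 0.2606]
orientation: [0.069, 3.14, 0.001]
wrist_force: [-0.2, 0.0, 0.1]
finger_gap: 0.0565
gripper_force: 0.0
```

```bash
cat > near.py <<'E'
import sys
from h import *
# near.py name x y zlo: close look with the wrist camera at the thing near x,y
n,x,y,zlo=sys.argv[1],*map(float,sys.argv[2:5])
P,im,d=shot('wrist',n); C=cloud(P,d)
m=((d>0)&(C[...,2]>zlo)&(C[...,2]<.06)&(np.hypot(C[...,0]-x,C[...,1]-y)<.09)).astype(np.uint8)
nl,L,st,ce=cv2.connectedComponentsWithStats(m)
for i in range(1,nl):
    p=C[L==i]
    if len(p)<60: continue
    r=cv2.minAreaRect((p[:,:2]*1000).astype(np.float32))
    print(len(p),'z',np.percentile(p[:,2],[10,50,95]).round(4),'c',np.round(r[0],1),'mean',(p[:,:2].mean(0)*1000).round(1),'size',np.round(r[1],1),'ang',round(r[2],1),'px',ce[i].round())
E
python3 near.py m1 .632 -.323 .010; python3 go.py .625,-.323,.030,87.4
```

```text
2056 z [0.0174 0.0192 0.0207] c [ 632.1 -324.5] mean [ 629.4 -324.1] size [ 19.8 118.4] ang 87.6 px [309. 202.]
t 4.6 pos [ 0.625  -0.3204  0.2605] closing 87.5 j [ 0.05  0.54  0.56  1.2  -0.28  1.48  2.11] gap 0.0569
(0.625, -0.323, 0.03) -> [ 1.000e-01 -2.700e+00  2.305e+02] w [0.    0.001 0.001]
```

Request:
carry_out --increments '[{"fingers":-0.3,"x":-6,"y":-4,"z":50,"wx":0,"wy":0,"wz":0},{"fingers":-0.3,"x":-6,"y":-4,"z":100,"wx":0,"wy":0,"wz":0},{"fingers":-0.3,"x":-6,"y":-4,"z":150,"wx":0,"wy":0,"wz":0},{"fingers":-0.3,"x":-6,"y":-4,"z":195,"wx":0,"wy":0,"wz":0},{"fingers":-0.3,"x":-6,"y":-4,"z":225,"wx":0,"wy":0,"wz":0},{"fingers":-0.3,"x":-6,"y":-4,"z":238,"wx":0,"wy":0,"wz":0},{"fingers":-0.3,"x":-6,"y":-4,"z":243,"wx":0,"wy":0,"wz":0},{"fingers":-0.3,"x":-6,"y":-4,"z":243,"wx":0,"wy":0,"wz":0}]'

```text
t: 5.4
tool_pos: [0.631, -0.3261, 0.0179]
orientation: [0.071, 3.14, -0.001]
wrist_force: [-0.8, 0.1, 0.4]
finger_gap: 0.0567
gripper_force: 0.0
```

Request:
carry_out --increments '[{"fingers":1,"x":0,"y":0,"z":0,"wx":0,"wy":0,"wz":0},{"fingers":1,"x":0,"y":0,"z":0,"wx":0,"wy":0,"wz":0},{"fingers":1,"x":0,"y":0,"z":0,"wx":0,"wy":0,"wz":0},{"fingers":1,"x":0,"y":0,"z":0,"wx":0,"wy":0,"wz":0},{"fingers":1,"x":0,"y":0,"z":0,"wx":0,"wy":0,"wz":0},{"fingers":1,"x":0,"y":0,"z":-10,"wx":0,"wy":0,"wz":0},{"fingers":1,"x":0,"y":0,"z":-40,"wx":0,"wy":0,"wz":0},{"fingers":1,"x":0,"y":0,"z":-80,"wx":0,"wy":0,"wz":0}]' --force 20

```text
t: 6.2
tool_pos: [0.6292, -0.3254, 0.0964]
orientation: [-0.072, -3.137, -0.002]
wrist_force: [0.4, -1.0, 0.1]
finger_gap: 0.02
gripper_force: 19.9
```

```bash
python3 go.py .565,.329,.15,88.25 .565,.329,.028,88.25
```

```text
t 6.2 pos [ 0.6292 -0.3254  0.0964] closing 87.4 j [ 0.07  0.65  0.52  1.38 -0.33  1.2   2.15] gap 0.02
(0.565, 0.329, 0.15) -> [ 94.4 650.8 -52.5] w [ 0.001 -0.003 -0.015]
(0.565, 0.329, 0.028) -> [ 94.  650.7  69.5] w [ 0.001 -0.003 -0.015]
```

Request:
carry_out --increments '[{"fingers":1,"x":94,"y":650,"z":-60,"wx":0,"wy":0,"wz":-0.015},{"fingers":1,"x":94,"y":650,"z":-60,"wx":0,"wy":0,"wz":-0.015},{"fingers":1,"x":94,"y":650,"z":-60,"wx":0,"wy":0,"wz":-0.015},{"fingers":1,"x":94,"y":650,"z":-60,"wx":0,"wy":0,"wz":-0.015},{"fingers":1,"x":94,"y":650,"z":-60,"wx":0,"wy":0,"wz":-0.015},{"fingers":1,"x":94,"y":650,"z":-60,"wx":0,"wy":0,"wz":-0.015},{"fingers":1,"x":94,"y":650,"z":-60,"wx":0,"wy":0,"wz":-0.015},{"fingers":1,"x":94,"y":650,"z":-60,"wx":0,"wy":0,"wz":-0.015}]'

```text
t: 7.0
tool_pos: [0.5912, 0.0723, 0.1345]
orientation: [0.049, 3.14, 0.001]
wrist_force: [1.6, 0.1, -0.9]
finger_gap: 0.0198
gripper_force: 19.9
```

```bash
python3 go.py .5645,.3285,.15,88.25
```

```text
t 7.0 pos [0.5912 0.0723 0.1345] closing 88.2 j [-0.57  0.36  0.46  1.68 -0.17  1.14  1.47] gap 0.0198
(0.5645, 0.3285, 0.15) -> [ 34.6 255.3 -15.5] w [ 0.     0.001 -0.001]
```

Request:
carry_out --increments '[{"fingers":1,"x":35,"y":255,"z":-15,"wx":0,"wy":0,"wz":0},{"fingers":1,"x":35,"y":255,"z":-15,"wx":0,"wy":0,"wz":0},{"fingers":1,"x":35,"y":255,"z":-15,"wx":0,"wy":0,"wz":0},{"fingers":1,"x":35,"y":255,"z":-15,"wx":0,"wy":0,"wz":0},{"fingers":1,"x":35,"y":255,"z":-15,"wx":0,"wy":0,"wz":0},{"fingers":1,"x":35,"y":255,"z":-15,"wx":0,"wy":0,"wz":0},{"fingers":1,"x":35,"y":255,"z":10,"wx":0,"wy":0,"wz":0},{"fingers":1,"x":35,"y":255,"z":40,"wx":0,"wy":0,"wz":0}]'

```text
t: 7.8
tool_pos: [0.5653, 0.3273, 0.0946]
orientation: [0.047, 3.138, 0.003]
wrist_force: [0.3, -0.2, -1.3]
finger_gap: 0.0196
gripper_force: 19.9
```

```bash
python3 go.py .5645,.3285,.029,88.25
```

```text
t 7.8 pos [0.5653 0.3273 0.0946] closing 88.3 j [-0.85  0.51  0.35  1.55 -0.18  1.11  1.08] gap 0.0196
(0.5645, 0.3285, 0.029) -> [ 1.   1.  65.5] w [0.002 0.003 0.001]
```

Request:
carry_out --increments '[{"fingers":1,"x":0,"y":0,"z":35,"wx":0,"wy":0,"wz":0},{"fingers":1,"x":0,"y":0,"z":55,"wx":0,"wy":0,"wz":0},{"fingers":1,"x":0,"y":0,"z":65,"wx":0,"wy":0,"wz":0},{"fingers":1,"x":0,"y":0,"z":66,"wx":0,"wy":0,"wz":0},{"fingers":0.3,"x":0,"y":0,"z":66,"wx":0,"wy":0,"wz":0},{"fingers":0.3,"x":0,"y":0,"z":66,"wx":0,"wy":0,"wz":0},{"fingers":0.2,"x":0,"y":0,"z":50,"wx":0,"wy":0,"wz":0},{"fingers":0.2,"x":0,"y":0,"z":10,"wx":0,"wy":0,"wz":0}]'

```text
t: 8.6
tool_pos: [0.5625, 0.3254, 0.0819]
orientation: [-0.048, -3.137, 0.005]
wrist_force: [0.1, 0.8, 0.3]
finger_gap: 0.0334
gripper_force: 0.0
```

```bash
python3 go.py .62,-.19,.23,94
```

```text
t 8.6 pos [0.5625 0.3254 0.0819] closing 88.2 j [-0.85  0.52  0.34  1.57 -0.19  1.1   1.08] gap 0.0334
(0.62, -0.19, 0.23) -> [ -72.6 -513.9 -146.7] w [-0.003 -0.004 -0.1  ]
```

Request:
carry_out --increments '[{"fingers":-0.3,"x":0,"y":0,"z":-50,"wx":0,"wy":0,"wz":0},{"fingers":-0.3,"x":-72,"y":-514,"z":-147,"wx":0,"wy":0,"wz":-0.1},{"fingers":-0.3,"x":-72,"y":-514,"z":-147,"wx":0,"wy":0,"wz":-0.1},{"fingers":-0.3,"x":-72,"y":-514,"z":-147,"wx":0,"wy":0,"wz":-0.1},{"fingers":-0.3,"x":-72,"y":-514,"z":-147,"wx":0,"wy":0,"wz":-0.1},{"fingers":-0.3,"x":-72,"y":-514,"z":-147,"wx":0,"wy":0,"wz":-0.1},{"fingers":-0.3,"x":-72,"y":-514,"z":-147,"wx":0,"wy":0,"wz":-0.1},{"fingers":-0.3,"x":-72,"y":-514,"z":-147,"wx":0,"wy":0,"wz":-0.1}]'

```text
t: 9.4
tool_pos: [0.6017, -0.0177, 0.1999]
orientation: [-0.108, 3.138, 0.001]
wrist_force: [0.4, 0.5, 0.2]
finger_gap: 0.0566
gripper_force: 0.0
```

```bash
python3 go.py .62,-.19,.23,94
```

```text
t 9.4 pos [ 0.6017 -0.0177  0.1999] closing 94.0 j [-0.45  0.31  0.5   1.59 -0.16  1.27  1.71] gap 0.0566
(0.62, -0.19, 0.23) -> [  -6.5 -173.1  -30.2] w [ 0.001  0.002 -0.001]
```

Request:
carry_out --increments '[{"fingers":-0.3,"x":-6,"y":-173,"z":-30,"wx":0,"wy":0,"wz":0},{"fingers":-0.3,"x":-6,"y":-173,"z":-30,"wx":0,"wy":0,"wz":0},{"fingers":-0.3,"x":-6,"y":-173,"z":-30,"wx":0,"wy":0,"wz":0},{"fingers":-0.3,"x":-6,"y":-173,"z":-30,"wx":0,"wy":0,"wz":0},{"fingers":-0.3,"x":-6,"y":-173,"z":-30,"wx":0,"wy":0,"wz":0},{"fingers":-0.3,"x":-6,"y":-173,"z":-30,"wx":0,"wy":0,"wz":0},{"fingers":-0.3,"x":-6,"y":-173,"z":-30,"wx":0,"wy":0,"wz":0},{"fingers":-0.3,"x":-6,"y":-173,"z":-30,"wx":0,"wy":0,"wz":0}]'

```text
t: 10.2
tool_pos: [0.6197, -0.1859, 0.2277]
orientation: [-0.112, 3.139, 0.001]
wrist_force: [0.6, 0.4, 0.4]
finger_gap: 0.0563
gripper_force: 0.0
```

```bash
python3 near.py s1 .62 -.19 .034; python3 go.py .62,-.19,.023,94
```

```text
2688 z [0.0398 0.0421 0.0436] c [ 618.6 -191. ] mean [ 616.1 -191.4] size [106.5  22.5] ang 2.4 px [307. 204.]
t 10.25 pos [ 0.6197 -0.1861  0.2276] closing 94.1 j [-0.19  0.42  0.57  1.43 -0.22  1.36  2.02] gap 0.0565
(0.62, -0.19, 0.023) -> [  0.   -4.  204.6] w [0.001 0.    0.002]
```

Request:
carry_out --increments '[{"fingers":-0.3,"x":1,"y":-5,"z":50,"wx":0,"wy":0,"wz":0.02},{"fingers":-0.3,"x":1,"y":-5,"z":100,"wx":0,"wy":0,"wz":0.02},{"fingers":-0.3,"x":1,"y":-5,"z":150,"wx":0,"wy":0,"wz":0.02},{"fingers":-0.3,"x":1,"y":-5,"z":180,"wx":0,"wy":0,"wz":0.02},{"fingers":-0.3,"x":1,"y":-5,"z":198,"wx":0,"wy":0,"wz":0.02},{"fingers":-0.3,"x":1,"y":-5,"z":205,"wx":0,"wy":0,"wz":0.02},{"fingers":-0.3,"x":1,"y":-5,"z":205,"wx":0,"wy":0,"wz":0.02},{"fingers":0.2,"x":1,"y":-5,"z":205,"wx":0,"wy":0,"wz":0.02}]'

```text
t: 11.05
tool_pos: [0.6197, -0.1928, 0.0238]
orientation: [-0.078, 3.139, -0.0]
wrist_force: [0.0, -0.1, 0.9]
finger_gap: 0.0535
gripper_force: 0.0
```

Request:
carry_out --increments '[{"fingers":1,"x":0,"y":0,"z":0,"wx":0,"wy":0,"wz":0},{"fingers":1,"x":0,"y":0,"z":0,"wx":0,"wy":0,"wz":0},{"fingers":1,"x":0,"y":0,"z":0,"wx":0,"wy":0,"wz":0},{"fingers":1,"x":0,"y":0,"z":0,"wx":0,"wy":0,"wz":0},{"fingers":1,"x":0,"y":0,"z":-10,"wx":0,"wy":0,"wz":0},{"fingers":1,"x":0,"y":0,"z":-40,"wx":0,"wy":0,"wz":0},{"fingers":1,"x":0,"y":0,"z":-80,"wx":0,"wy":0,"wz":0},{"fingers":1,"x":0,"y":0,"z":-110,"wx":0,"wy":0,"wz":0}]' --force 35

```text
t: 11.85
tool_pos: [0.619, -0.1933, 0.1353]
orientation: [-0.077, 3.139, -0.001]
wrist_force: [0.5, 0.5, -1.8]
finger_gap: 0.0214
gripper_force: 35.0
```

```bash
python3 go.py .558,.084,.15,88.25
```

```text
t 11.85 pos [ 0.619  -0.1933  0.1353] closing 92.8 j [-0.17  0.49  0.55  1.54 -0.27  1.19  2.04] gap 0.0214
(0.558, 0.084, 0.15) -> [ 47.4 279.9 -14.9] w [-0.     0.001  0.079]
```

Request:
carry_out --increments '[{"fingers":1,"x":47,"y":280,"z":-15,"wx":0,"wy":0,"wz":0.079},{"fingers":1,"x":47,"y":280,"z":-15,"wx":0,"wy":0,"wz":0.079},{"fingers":1,"x":47,"y":280,"z":-15,"wx":0,"wy":0,"wz":0.079},{"fingers":1,"x":47,"y":280,"z":-15,"wx":0,"wy":0,"wz":0.079},{"fingers":1,"x":47,"y":280,"z":-15,"wx":0,"wy":0,"wz":0.079},{"fingers":1,"x":47,"y":280,"z":-15,"wx":0,"wy":0,"wz":0.079},{"fingers":1,"x":47,"y":280,"z":-5,"wx":0,"wy":0,"wz":0.079},{"fingers":1,"x":47,"y":280,"z":30,"wx":0,"wy":0,"wz":0.079}]'

```text
t: 12.65
tool_pos: [0.5604, 0.0859, 0.1055]
orientation: [0.043, 3.135, 0.004]
wrist_force: [1.3, 0.2, -2.6]
finger_gap: 0.022
gripper_force: 35.0
```

```bash
python3 go.py .558,.084,.0345,88.25
```

```text
t 12.65 pos [0.5604 0.0859 0.1055] closing 88.4 j [-0.63  0.32  0.47  1.79 -0.17  1.06  1.45] gap 0.022
(0.558, 0.084, 0.0345) -> [ 2.8 -2.2 71. ] w [0.003 0.006 0.003]
```

Request:
carry_out --increments '[{"fingers":1,"x":1,"y":-2,"z":35,"wx":0,"wy":0,"wz":0},{"fingers":1,"x":1,"y":-2,"z":60,"wx":0,"wy":0,"wz":0},{"fingers":1,"x":1,"y":-2,"z":70,"wx":0,"wy":0,"wz":0},{"fingers":1,"x":1,"y":-2,"z":71,"wx":0,"wy":0,"wz":0},{"fingers":0.2,"x":1,"y":-2,"z":71,"wx":0,"wy":0,"wz":0},{"fingers":0.2,"x":1,"y":-2,"z":71,"wx":0,"wy":0,"wz":0},{"fingers":0.1,"x":1,"y":-2,"z":55,"wx":0,"wy":0,"wz":0},{"fingers":0,"x":1,"y":-2,"z":5,"wx":0,"wy":0,"wz":0}]'

```text
t: 13.45
tool_pos: [0.5544, 0.0821, 0.095]
orientation: [-0.046, -3.135, 0.004]
wrist_force: [1.5, 1.5, 0.9]
finger_gap: 0.0401
gripper_force: 0.0
```

```bash
python3 go.py .48,-.152,.21,90
```

```text
t 13.45 pos [0.5544 0.0821 0.095 ] closing 88.3 j [-0.63  0.33  0.48  1.81 -0.17  1.05  1.45] gap 0.0401
(0.48, -0.152, 0.21) -> [  68.3 -236.5 -113.9] w [-0.003 -0.007 -0.029]
```

Request:
carry_out --increments '[{"fingers":-0.1,"x":0,"y":0,"z":-50,"wx":0,"wy":0,"wz":0},{"fingers":-0.1,"x":68,"y":-236,"z":-114,"wx":0,"wy":0,"wz":-0.029},{"fingers":-0.7,"x":68,"y":-236,"z":-114,"wx":0,"wy":0,"wz":-0.029},{"fingers":-0.7,"x":68,"y":-236,"z":-114,"wx":0,"wy":0,"wz":-0.029},{"fingers":-0.7,"x":68,"y":-236,"z":-114,"wx":0,"wy":0,"wz":-0.029},{"fingers":-0.7,"x":68,"y":-236,"z":-114,"wx":0,"wy":0,"wz":-0.029},{"fingers":-0.7,"x":68,"y":-236,"z":-114,"wx":0,"wy":0,"wz":-0.029},{"fingers":-0.7,"x":68,"y":-236,"z":-114,"wx":0,"wy":0,"wz":-0.029}]'

```text
t: 14.25
tool_pos: [0.482, -0.1527, 0.2124]
orientation: [0.006, 3.14, 0.001]
wrist_force: [0.8, 0.5, -0.8]
finger_gap: 0.0735
gripper_force: 0.0
```

```bash
python3 near.py t1 .48 -.152 .012; python3 go.py .48,-.152,.018,90
```

```text
451 z [0.0163 0.0335 0.0363] c [456.6 -76.5] mean [453.9 -79.2] size [43.5 17.5] ang 17.4 px [395. 178.]
387 z [0.0131 0.0144 0.0157] c [ 460.5 -236.3] mean [ 464.7 -235.9] size [ 9.2 46.2] ang 86.8 px [223. 189.]
1782 z [0.0213 0.0233 0.0247] c [ 478.9 -153. ] mean [ 478.3 -153. ] size [54.6 55.3] ang 79.1 px [312. 204.]
t 14.3 pos [ 0.4823 -0.151   0.2118] closing 89.9 j [-0.41  0.07  0.66  1.83 -0.05  1.26  1.83] gap 0.0738
(0.48, -0.152, 0.018) -> [  2.5  -1.1 193.8] w [ 0.001  0.001 -0.001]
```

View pics/t1.png

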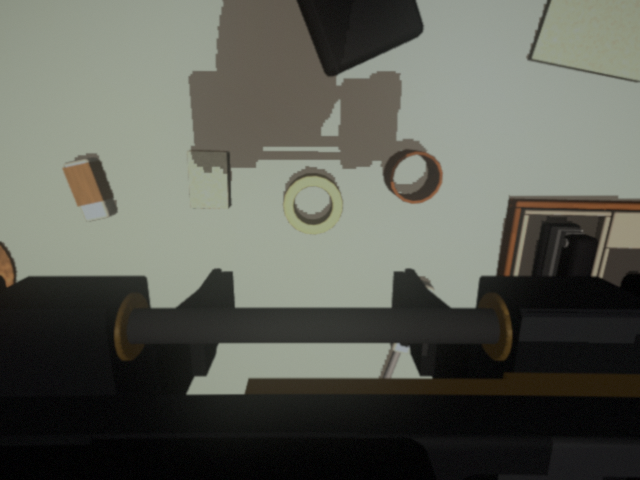

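The tape is at (313,205) between the fingers, clear of the napkin ring at (413,177) and the matchbox at (209,180). The stapler stands in its dish at (570,260).

Request:
carry_out --increments '[{"fingers":-0.7,"x":3,"y":-2,"z":50,"wx":0,"wy":0,"wz":0},{"fingers":-0.7,"x":3,"y":-2,"z":100,"wx":0,"wy":0,"wz":0},{"fingers":-0.7,"x":3,"y":-2,"z":150,"wx":0,"wy":0,"wz":0},{"fingers":-0.7,"x":3,"y":-2,"z":178,"wx":0,"wy":0,"wz":0},{"fingers":-0.7,"x":3,"y":-2,"z":190,"wx":0,"wy":0,"wz":0},{"fingers":-0.7,"x":3,"y":-2,"z":194,"wx":0,"wy":0,"wz":0},{"fingers":-0.7,"x":3,"y":-2,"z":194,"wx":0,"wy":0,"wz":0},{"fingers":0,"x":3,"y":-2,"z":194,"wx":0,"wy":0,"wz":0}]'

```text
t: 15.1
tool_pos: [0.4803, -0.1532, 0.0189]
orientation: [0.001, 3.139, 0.0]
wrist_force: [-0.5, 1.4, -0.4]
finger_gap: 0.0708
gripper_force: 0.0
```

Request:
carry_out --increments '[{"fingers":1,"x":0,"y":0,"z":0,"wx":0,"wy":0,"wz":0},{"fingers":1,"x":0,"y":0,"z":0,"wx":0,"wy":0,"wz":0},{"fingers":1,"x":0,"y":0,"z":0,"wx":0,"wy":0,"wz":0},{"fingers":1,"x":0,"y":0,"z":0,"wx":0,"wy":0,"wz":0},{"fingers":1,"x":0,"y":0,"z":-10,"wx":0,"wy":0,"wz":0},{"fingers":1,"x":0,"y":0,"z":-40,"wx":0,"wy":0,"wz":0},{"fingers":1,"x":0,"y":0,"z":-80,"wx":0,"wy":0,"wz":0},{"fingers":1,"x":0,"y":0,"z":-120,"wx":0,"wy":0,"wz":0}]' --force 20

```text
t: 15.9
tool_pos: [0.4784, -0.1537, 0.1392]
orientation: [-0.003, -3.141, 0.001]
wrist_force: [0.6, 0.9, -0.9]
finger_gap: 0.0547
gripper_force: 20.0
```

```bash
python3 go.py .5605,.1655,.16,88.25; python3 - <<'E'
from meas import load
from h import *
P,im,d=load('w1'); print(onplane(P,[[277,240]],.024))
P,im,d=load('top0'); print(onplane(P,[[248.6,264]],.024))
E
```

```text
t 15.9 pos [ 0.4784 -0.1537  0.1392] closing 89.9 j [-0.4   0.15  0.68  1.92 -0.1   1.1   1.89] gap 0.0547
(0.5605, 0.1655, 0.16) -> [-81.6 319.3 -21. ] w [-0.    -0.001  0.029]
top0 table z 0.0017
marker 459 z 0.0224 c [ 631.9 -323.8] size [ 22.5 117.6] ang 87.4
stapler 541 z 0.0451 c [ 619.3 -187.7] size [115.   27.4] ang 3.1
tape 322 z 0.0266 c [ 479.4 -151.1] size [53.7 53.7] ang 0.5
eraser 310 z 0.0227 c [ 465.8 -359.6] size [55.9 26.2] ang 11.5
lighter 368 z 0.0202 c [628.7 -59.1] size [ 19.8 142.8] ang 73.3
ring 117 z 0.0379 c [452.3 -61.7] size [44.4 43.6] ang 89.7
matchbox 404 z 0.0175 c [ 457.3 -249.2] size [37.2 53.7] ang 88.6
tapeB 303 z 0.0261 c [718.1 116.6] size [54.  53.9] ang 1.6
tray [561.2 207.5] [343.  159.1] 88.22501373291016 [0.0125 0.0174 0.021 ]
scene0 table z 0.0014
marker 505 z 0.0223 c [ 632.3 -323.9] size [ 20.7 121.8] ang 87.6
stapler 591 z 0.0437 c [ 619.8 -193.6] size [113.7  27.9] ang 4.6
tape 362 z 0.0249 c [ 481.9 -153.5] size [54.2 57.1] ang 70.7
eraser 250 z 0.0215 c [ 466.3 -361.1] size [57.4 25.5] ang 12.3
lighter 337 z 0.0196 c [631.2 -60.8] size [ 20.1 147.6] ang 73.6
ring 330 z 0.0352 c [453.2 -62.8] size [44.8 49. ] ang 58.9
matchbox 283 z 0.0166 c [ 456.9 -250.3] size [34.7 61.7] ang 87.8
tapeB 408 z 0.025 c [722.4 115.5] size [54.7 56.7] ang 42.3
tray [562.8 206.1] [344.8 165.8] 88.44770812988281 [0.0126 0.0166 0.0203]
[[0.56122708 0.16558017 0.024     ]]
[[0.55950469 0.16480289 0.024     ]]
```

Request:
carry_out --increments '[{"fingers":1,"x":-81,"y":319,"z":-21,"wx":0,"wy":0,"wz":0.029},{"fingers":1,"x":-81,"y":319,"z":-21,"wx":0,"wy":0,"wz":0.029},{"fingers":1,"x":-81,"y":319,"z":-21,"wx":0,"wy":0,"wz":0.029},{"fingers":1,"x":-81,"y":319,"z":-21,"wx":0,"wy":0,"wz":0.029},{"fingers":1,"x":-81,"y":319,"z":-21,"wx":0,"wy":0,"wz":0.029},{"fingers":1,"x":-81,"y":319,"z":-21,"wx":0,"wy":0,"wz":0.029},{"fingers":1,"x":-81,"y":319,"z":-21,"wx":0,"wy":0,"wz":0.029},{"fingers":1,"x":-81,"y":319,"z":-21,"wx":0,"wy":0,"wz":0.029}]'

```text
t: 16.7
tool_pos: [0.5602, 0.1712, 0.1589]
orientation: [0.036, 3.141, 0.002]
wrist_force: [-0.6, -0.5, -0.7]
finger_gap: 0.0548
gripper_force: 20.0
```

```bash
python3 go.py .5605,.1655,.030,88.25
```

```text
t 16.7 pos [0.5602 0.1712 0.1589] closing 88.7 j [-0.76  0.31  0.47  1.69 -0.15  1.18  1.29] gap 0.0548
(0.5605, 0.1655, 0.03) -> [ -0.4  -5.8 128.9] w [0.001 0.    0.008]
```

Request:
carry_out --increments '[{"fingers":1,"x":0,"y":0,"z":20,"wx":0,"wy":0,"wz":0},{"fingers":1,"x":0,"y":0,"z":50,"wx":0,"wy":0,"wz":0},{"fingers":1,"x":0,"y":0,"z":80,"wx":0,"wy":0,"wz":0},{"fingers":1,"x":0,"y":0,"z":95,"wx":0,"wy":0,"wz":0},{"fingers":1,"x":0,"y":0,"z":100,"wx":0,"wy":0,"wz":0},{"fingers":1,"x":0,"y":0,"z":100,"wx":0,"wy":0,"wz":0},{"fingers":1,"x":0,"y":0,"z":100,"wx":0,"wy":0,"wz":0},{"fingers":1,"x":0,"y":0,"z":100,"wx":0,"wy":0,"wz":0}]'

```text
t: 17.5
tool_pos: [0.5612, 0.1658, 0.0599]
orientation: [0.047, 3.139, 0.002]
wrist_force: [0.3, -1.0, -0.2]
finger_gap: 0.0545
gripper_force: 20.0
```

```bash
python3 go.py .5605,.1655,.030,88.25
```

```text
t 17.5 pos [0.5612 0.1658 0.0599] closing 88.3 j [-0.73  0.42  0.44  1.78 -0.21  0.99  1.34] gap 0.0545
(0.5605, 0.1655, 0.03) -> [ 0.7 -0.4 29.9] w [0.001 0.002 0.001]
```

Request:
carry_out --increments '[{"fingers":1,"x":0,"y":0,"z":15,"wx":0,"wy":0,"wz":0},{"fingers":1,"x":0,"y":0,"z":27,"wx":0,"wy":0,"wz":0},{"fingers":1,"x":0,"y":0,"z":30,"wx":0,"wy":0,"wz":0},{"fingers":1,"x":0,"y":0,"z":30,"wx":0,"wy":0,"wz":0},{"fingers":-0.52,"x":0,"y":0,"z":30,"wx":0,"wy":0,"wz":0},{"fingers":-0.52,"x":0,"y":0,"z":30,"wx":0,"wy":0,"wz":0},{"fingers":-0.52,"x":0,"y":0,"z":10,"wx":0,"wy":0,"wz":0},{"fingers":-0.52,"x":0,"y":0,"z":-40,"wx":0,"wy":0,"wz":0}]'

```text
t: 18.3
tool_pos: [0.5575, 0.1648, 0.0951]
orientation: [-0.046, -3.134, 0.006]
wrist_force: [0.4, 0.7, 0.8]
finger_gap: 0.0658
gripper_force: 0.0
```

```bash
python3 go.py .46,-.28,.23,101.5
```

```text
t 18.3 pos [0.5575 0.1648 0.0951] closing 88.3 j [-0.74  0.38  0.46  1.75 -0.18  1.07  1.32] gap 0.0658
(0.46, -0.28, 0.23) -> [  85.3 -448.  -132.5] w [-0.003 -0.007 -0.23 ]
```

Request:
carry_out --increments '[{"fingers":-0.52,"x":0,"y":0,"z":-50,"wx":0,"wy":0,"wz":0},{"fingers":-0.3,"x":85,"y":-420,"z":-135,"wx":0,"wy":0,"wz":1.0},{"fingers":-0.3,"x":85,"y":-420,"z":-135,"wx":0,"wy":0,"wz":1.0},{"fingers":-0.3,"x":85,"y":-420,"z":-135,"wx":0,"wy":0,"wz":1.0},{"fingers":-0.3,"x":85,"y":-420,"z":-135,"wx":0,"wy":0,"wz":1.0},{"fingers":-0.3,"x":85,"y":-420,"z":-135,"wx":0,"wy":0,"wz":1.0},{"fingers":-0.3,"x":85,"y":-420,"z":-135,"wx":0,"wy":0,"wz":1.0},{"fingers":-0.3,"x":85,"y":-420,"z":-135,"wx":0,"wy":0,"wz":1.0}]'

```text
t: 19.1
tool_pos: [0.4814, -0.1704, 0.2169]
orientation: [1.555, 2.73, 0.001]
wrist_force: [1.4, -0.2, -0.4]
finger_gap: 0.0569
gripper_force: 0.0
```

```bash
python3 go.py .466,-.36,.22,-78.5
```

```text
t 19.1 pos [ 0.4814 -0.1704  0.2169] closing 30.7 j [-0.51  0.09  0.82  1.81 -0.07  1.27  0.86] gap 0.0569
(0.466, -0.36, 0.22) -> [-155.2 -109.9   -3.2] w [ 0.000e+00 -1.000e-03  1.905e+00]
```

Request:
carry_out --increments '[{"fingers":-0.3,"x":-155,"y":-110,"z":-10,"wx":0,"wy":0,"wz":1.2},{"fingers":-0.3,"x":-155,"y":-110,"z":-10,"wx":0,"wy":0,"wz":1.2},{"fingers":-0.3,"x":-155,"y":-110,"z":-10,"wx":0,"wy":0,"wz":1.2},{"fingers":-0.3,"x":-155,"y":-110,"z":-10,"wx":0,"wy":0,"wz":1.2},{"fingers":-0.3,"x":-155,"y":-110,"z":-10,"wx":0,"wy":0,"wz":1.2},{"fingers":-0.3,"x":-155,"y":-110,"z":-10,"wx":0,"wy":0,"wz":1.2},{"fingers":-0.3,"x":-155,"y":-110,"z":-10,"wx":0,"wy":0,"wz":1.2},{"fingers":-0.3,"x":-155,"y":-110,"z":-10,"wx":0,"wy":0,"wz":1.2}]'

```text
t: 19.9
tool_pos: [0.4677, -0.3583, 0.2262]
orientation: [-2.825, -1.374, 0.001]
wrist_force: [0.2, 0.2, 0.3]
finger_gap: 0.0569
gripper_force: 0.0
```

```bash
python3 go.py .466,-.36,.22,-78.5
```

```text
t 19.9 pos [ 0.4677 -0.3583  0.2262] closing -38.1 j [-0.27  0.42  1.11  1.61 -0.38  1.35  0.22] gap 0.0569
(0.466, -0.36, 0.22) -> [-2.3 -0.3  6.2] w [-0.     0.     0.705]
```

Request:
carry_out --increments '[{"fingers":-0.3,"x":-2,"y":0,"z":6,"wx":0,"wy":0,"wz":0.705},{"fingers":-0.3,"x":-2,"y":0,"z":6,"wx":0,"wy":0,"wz":0.705},{"fingers":-0.3,"x":-2,"y":0,"z":6,"wx":0,"wy":0,"wz":0.705},{"fingers":-0.3,"x":-2,"y":0,"z":6,"wx":0,"wy":0,"wz":0.705},{"fingers":-0.3,"x":-2,"y":0,"z":6,"wx":0,"wy":0,"wz":0.705},{"fingers":-0.3,"x":-2,"y":0,"z":6,"wx":0,"wy":0,"wz":0.705},{"fingers":-0.3,"x":-2,"y":0,"z":6,"wx":0,"wy":0,"wz":0.705},{"fingers":-0.3,"x":-2,"y":0,"z":6,"wx":0,"wy":0,"wz":0.705}]'

```text
t: 20.7
tool_pos: [0.4665, -0.3598, 0.2205]
orientation: [-3.124, -0.328, -0.0]
wrist_force: [0.4, 0.7, -0.7]
finger_gap: 0.0567
gripper_force: 0.0
```

```bash
python3 near.py e1 .466 -.36 .012; python3 go.py .466,-.36,.018,-78.5
```

```text
1441 z [0.0186 0.0198 0.0211] c [ 465.9 -359.8] mean [ 466.9 -359.9] size [55.5 24. ] ang 12.4 px [313. 207.]
t 20.75 pos [ 0.4665 -0.3598  0.2205] closing -78.0 j [-0.34  0.51  1.26  1.62 -0.5   1.37 -0.38] gap 0.0567
(0.466, -0.36, 0.018) -> [-6.000e-01  2.000e-01  2.025e+02] w [-0.    -0.     0.008]
```

Request:
carry_out --increments '[{"fingers":-0.3,"x":0,"y":0,"z":50,"wx":0,"wy":0,"wz":0},{"fingers":-0.3,"x":0,"y":0,"z":100,"wx":0,"wy":0,"wz":0},{"fingers":-0.3,"x":0,"y":0,"z":150,"wx":0,"wy":0,"wz":0},{"fingers":-0.3,"x":0,"y":0,"z":185,"wx":0,"wy":0,"wz":0},{"fingers":-0.3,"x":0,"y":0,"z":199,"wx":0,"wy":0,"wz":0},{"fingers":-0.3,"x":0,"y":0,"z":203,"wx":0,"wy":0,"wz":0},{"fingers":-0.3,"x":0,"y":0,"z":203,"wx":0,"wy":0,"wz":0},{"fingers":0.2,"x":0,"y":0,"z":203,"wx":0,"wy":0,"wz":0}]'

```text
t: 21.55
tool_pos: [0.4675, -0.3606, 0.0194]
orientation: [3.123, 0.325, 0.003]
wrist_force: [0.7, 0.1, -0.5]
finger_gap: 0.0533
gripper_force: 0.0
```

Request:
carry_out --increments '[{"fingers":1,"x":0,"y":0,"z":0,"wx":0,"wy":0,"wz":0},{"fingers":1,"x":0,"y":0,"z":0,"wx":0,"wy":0,"wz":0},{"fingers":1,"x":0,"y":0,"z":0,"wx":0,"wy":0,"wz":0},{"fingers":1,"x":0,"y":0,"z":0,"wx":0,"wy":0,"wz":0},{"fingers":1,"x":0,"y":0,"z":-10,"wx":0,"wy":0,"wz":0},{"fingers":1,"x":0,"y":0,"z":-40,"wx":0,"wy":0,"wz":0},{"fingers":1,"x":0,"y":0,"z":-80,"wx":0,"wy":0,"wz":0},{"fingers":1,"x":0,"y":0,"z":-120,"wx":0,"wy":0,"wz":0}]' --force 20

```text
t: 22.35
tool_pos: [0.466, -0.3598, 0.1394]
orientation: [-3.125, -0.323, 0.001]
wrist_force: [1.9, 0.5, -0.5]
finger_gap: 0.0234
gripper_force: 20.0
```

```bash
python3 go.py .563,.2478,.16,-91.75
```

```text
t 22.35 pos [ 0.466  -0.3598  0.1394] closing -78.2 j [-0.29  0.58  1.18  1.72 -0.56  1.23 -0.34] gap 0.0234
(0.563, 0.2478, 0.16) -> [ 219.3 -574.9  -20.5] w [-0.     0.001  0.237]
```

Request:
carry_out --increments '[{"fingers":1,"x":219,"y":-575,"z":-20,"wx":0,"wy":0,"wz":0.237},{"fingers":1,"x":219,"y":-575,"z":-20,"wx":0,"wy":0,"wz":0.237},{"fingers":1,"x":219,"y":-575,"z":-20,"wx":0,"wy":0,"wz":0.237},{"fingers":1,"x":219,"y":-575,"z":-20,"wx":0,"wy":0,"wz":0.237},{"fingers":1,"x":219,"y":-575,"z":-20,"wx":0,"wy":0,"wz":0.237},{"fingers":1,"x":219,"y":-575,"z":-20,"wx":0,"wy":0,"wz":0.237},{"fingers":1,"x":219,"y":-575,"z":-20,"wx":0,"wy":0,"wz":0.237},{"fingers":1,"x":219,"y":-575,"z":-20,"wx":0,"wy":0,"wz":0.237}]'

```text
t: 23.15
tool_pos: [0.529, 0.0372, 0.1515]
orientation: [-3.14, 0.048, -0.001]
wrist_force: [1.0, -0.7, -0.5]
finger_gap: 0.0238
gripper_force: 20.0
```

```bash
python3 go.py .563,.2478,.16,-91.75
```

```text
t 23.15 pos [0.529  0.0372 0.1515] closing -91.7 j [-1.2   0.42  1.29  1.86 -0.44  1.19 -1.37] gap 0.0238
(0.563, 0.2478, 0.16) -> [  27.5 -211.6   -8.2] w [-0.002 -0.001  0.   ]
```

Request:
carry_out --increments '[{"fingers":1,"x":27,"y":-212,"z":-8,"wx":0,"wy":0,"wz":0},{"fingers":1,"x":27,"y":-212,"z":-8,"wx":0,"wy":0,"wz":0},{"fingers":1,"x":27,"y":-212,"z":-8,"wx":0,"wy":0,"wz":0},{"fingers":1,"x":27,"y":-212,"z":-8,"wx":0,"wy":0,"wz":0},{"fingers":1,"x":27,"y":-212,"z":-8,"wx":0,"wy":0,"wz":0},{"fingers":1,"x":27,"y":-212,"z":-8,"wx":0,"wy":0,"wz":0},{"fingers":1,"x":27,"y":-212,"z":10,"wx":0,"wy":0,"wz":0},{"fingers":1,"x":27,"y":-212,"z":40,"wx":0,"wy":0,"wz":0}]'

```text
t: 23.95
tool_pos: [0.5636, 0.2442, 0.1113]
orientation: [-3.14, 0.052, -0.004]
wrist_force: [-0.5, -0.5, -0.7]
finger_gap: 0.024
gripper_force: 20.0
```

```bash
python3 go.py .563,.2478,.030,-91.75
```

```text
t 23.95 pos [0.5636 0.2442 0.1113] closing -91.9 j [-1.28  0.65  1.11  1.68 -0.62  1.21 -1.62] gap 0.024
(0.563, 0.2478, 0.03) -> [-0.9 -3.5 81.3] w [-0.001 -0.003 -0.002]
```

Request:
carry_out --increments '[{"fingers":1,"x":-1,"y":-1,"z":40,"wx":0,"wy":0,"wz":0},{"fingers":1,"x":-1,"y":-1,"z":70,"wx":0,"wy":0,"wz":0},{"fingers":1,"x":-1,"y":-1,"z":81,"wx":0,"wy":0,"wz":0},{"fingers":1,"x":-1,"y":-1,"z":81,"wx":0,"wy":0,"wz":0},{"fingers":0.2,"x":-1,"y":-1,"z":81,"wx":0,"wy":0,"wz":0},{"fingers":0.2,"x":-1,"y":-1,"z":81,"wx":0,"wy":0,"wz":0},{"fingers":0.2,"x":-1,"y":-1,"z":60,"wx":0,"wy":0,"wz":0},{"fingers":0.2,"x":-1,"y":-1,"z":10,"wx":0,"wy":0,"wz":0}]'

```text
t: 24.75
tool_pos: [0.5595, 0.2466, 0.099]
orientation: [3.139, -0.047, -0.007]
wrist_force: [1.2, 1.4, 0.8]
finger_gap: 0.0345
gripper_force: 0.0
```

Request:
carry_out --increments '[{"fingers":0,"x":0,"y":0,"z":-50,"wx":0,"wy":0,"wz":0},{"fingers":0,"x":0,"y":250,"z":-130,"wx":0,"wy":0,"wz":0},{"fingers":0,"x":0,"y":250,"z":-130,"wx":0,"wy":0,"wz":0},{"fingers":0,"x":0,"y":250,"z":-130,"wx":0,"wy":0,"wz":0},{"fingers":0,"x":0,"y":250,"z":-130,"wx":0,"wy":0,"wz":0},{"fingers":0,"x":0,"y":250,"z":-130,"wx":0,"wy":0,"wz":0},{"fingers":0,"x":0,"y":250,"z":-130,"wx":0,"wy":0,"wz":0},{"fingers":0,"x":0,"y":250,"z":-130,"wx":0,"wy":0,"wz":0}]'

```text
t: 25.55
tool_pos: [0.5541, -0.0057, 0.232]
orientation: [-3.139, 0.055, -0.004]
wrist_force: [-0.6, 0.6, 0.0]
finger_gap: 0.0435
gripper_force: 0.0
```

```bash
python3 - <<'E'
from h import *
ex={'marker':(.5655,.3297),'eraser':(.563,.2478),'tape':(.5605,.1655),'stapler':(.558,.084),'lighter':(.63,-.06),'ring':(.4525,-.062)}
for cam in ['top','scene']:
    P,im,d=shot(cam,cam+'9'); C=cloud(P,d)
    if cam=='top': cv2.imwrite('pics/end.png',cv2.resize(im[180:330,150:370],None,fx=3.5,fy=3.5,interpolation=3)[:,:,::-1])
    for k,e in ex.items():
        zl=.024 if e[1]>0 else .010
        m=((d>0)&(C[...,2]>zl)&(C[...,2]<.075)&(abs(C[...,1]-e[1])<(.037 if e[1]>0 else .06))&(abs(C[...,0]-e[0])<.09)).astype(np.uint8)
        nl,L,st,_=cv2.connectedComponentsWithStats(m)
        if nl<2: print(cam,k,'none'); continue
        p=C[L==1+st[1:,4].argmax()]; r=cv2.minAreaRect((p[:,:2]*1000).astype(np.float32))
        print(cam,k,'z95',np.percentile(p[:,2],95).round(4),'off',np.round(np.array(r[0])-np.array(e)*1000,1),np.round(r[1],1),round(r[2],1))
E
```

```text
top marker z95 0.0331 off [ 0.5 -2.7] [ 21.2 115.4] 88.5
top eraser z95 0.0338 off [-3.1 -2.1] [25.6 53.1] 88.8
top tape z95 0.0369 off [-3.1  0.5] [55.3 53.6] 45.8
top stapler none
top lighter none
top ring z95 0.0384 off [ -4.  -18.3] [ 6.  29.1] 77.8
scene marker z95 0.0323 off [ 3.  -4.4] [123.  23.] 0.5
scene eraser z95 0.0327 off [-2.5 -3.2] [60.  28.1] 1.1
scene tape z95 0.0357 off [ 0.1 -0.7] [55.9 56.1] 10.2
scene stapler z95 0.0544 off [ 0.2 -4.5] [ 23.  112.8] 88.6
scene lighter z95 0.0203 off [ 0.9 -0.9] [ 19.9 144.6] 73.3
scene ring z95 0.0361 off [ 1.1 -1.3] [45.3 49.1] 48.8
```

View pics/end.png

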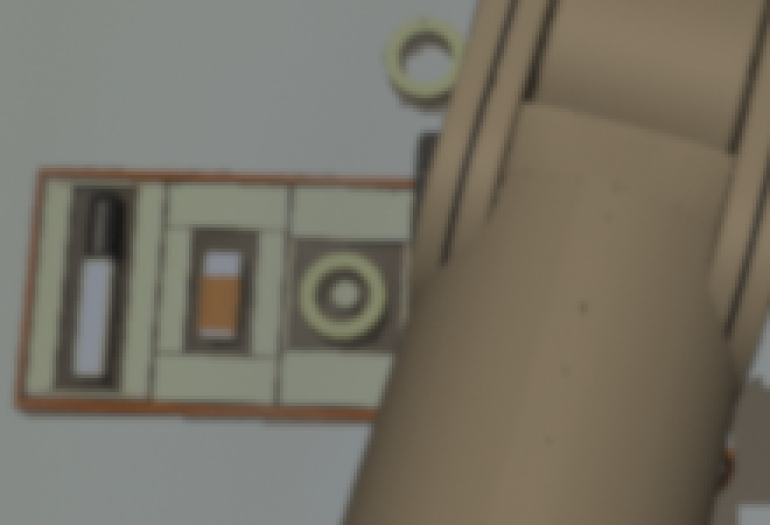

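The marker, eraser and tape lie flat in their dishes, with the tape over the post at crop (345,293). The arm hides the stapler here, but the scene camera shows it in place and the lighter and napkin ring unmoved.

```bash
python3 -c "
from rig import robot
print(robot.hand_in())"
```

```text
the job is handed in; nothing more can be done
None
```

The job is handed in: by the last camera check, the marker, stapler, tape and eraser each rest on the floor of their own dish, within about 5 mm of centre, and the lighter and napkin ring are where they started; the hand-in returned no verdict.

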